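# Tighten the sunken lens clamp screw with the forked T-key

### The arm

A 6-joint arm with a two-finger parallel gripper is mounted at the origin on the work surface. World frame = base frame: x ahead of the robot, y to its left, z up, the work surface at z = 0. Lengths are in m, angles in rad, forces in N, time in s.
With the tool pointing down it reaches from about 0.4 to 0.825 m from the base axis. Payload 7 kg.
Tool frame: the origin (TCP) lies midway between the tips of the shut fingers; the grasp point (between the pads) lies hold_point_z behind it (hold_point_z is the distance from the TCP to the grasp point, in m); z points along the fingers, y is the direction in which the jaws open and shut (so a half turn about z gives the same grasp; the last joint's range is limited). The gripper opens to 88 mm and grips with 3 to 60 N. Pads are 19 mm wide; open, the fingers measure 130 mm over their backs; the gripper's body (78 mm by 193 mm) begins 47 mm behind the grasp point.
Start: joints at [-0.899, 0.359, 0.012, 0, -1.224, -0.288], TCP at [0.253, -0.626, 0.227] pointing down, gripper open.
Joint ranges: [-3.07, 3.07], [-1.43, 2.12], [-1.02, 1.25], [-3.03, 1.67], [-3.05, -0], [-3.03, 3.03]. Speed limits (rad/s): [2.39, 2.39, 3.01, 3.14, 3.14, 3.14].

### API

Orientations are given as [roll, pitch, yaw] about the fixed x, y, z axes, in that order (R = Rz(yaw) Ry(pitch) Rx(roll)).
In Python, from station import * gives the robot as it stands. The module is installed in compiled form; this text tells all that it offers.
- The arm moves only by the tool arm_command, never from a script. Its arguments are lists of equal length, an entry for each row: "fingers": the closure, from -1 (fully open) to 1 (shut); "dp": the shift along the world's x, y, z in m, a list of three; "roll": the turn about the world's z in rad. In form: {"fingers": [fingers, ...], "dp": [[x, y, z], ...], "roll": [roll, ...]}. A call has 1 to 8 rows; each row shifts and turns the pose as measured when the row begins; what a row does not reach is not made up. A row lasts 1/10 s, in which the tool goes at most 50 mm and 8.59 degrees, less where a joint would pass 70% of its speed; a pose out of reach is approached as far as the arm can. A call is refused whole if a number of a shift passes 0.05 or a number of a turn 0.15, either way. A call with a gripper value outside its range is refused whole. The fingers move at their own pace and stop on an object; "newtons" is the grip in N (left out, the last holds). Time passes only in rows, so rows that do not move let the fingers close. It gives the time, the measured TCP pose, the force and the opening at its end, in the units of the state.
- get_state(): the state, without advancing time (a new reading comes with each control period).
- grab_frame(name): name is "scene" or "top"; returns the picture (400x640x3 uint8, blue, green, red); there is no depth.
- calibration(name): a dict with "fx", "fy", "cx", "cy" (pixels), "k1" (the pictures are not rectified: a ray, as slopes to the right and down, at radius r is drawn at 1 + k1 r^2 times it, then the intrinsics apply), "R" (3x3) and "t" (3): a world point X has camera coordinates R X + t. Camera axes: x right, y down, z forward; pixel columns grow to the right and rows downward; lengths in m; the calibration is good to about 2 mm. A picture is of the moment at which its call begins. calibration takes no time and is no camera call.
- job_done(): hands the job in, once; it reports no verdict.
The state is a dict: "t": time; "q": joint angles; "qd": joint speeds; "joint_efforts": joint torques, N m; "eef_pos": TCP position; "ee_rot": TCP orientation; "force": force on the tool from outside, world axes, zero at the start; "moment": the same for the moment, N m; "width": finger opening in m.
Only numpy, scipy, OpenCV 4.12 (cv2) and the standard library are available. Lean on these libraries where they do the work, as an engineer would, in place of code of your own. Each camera call takes 0.05 s, during which the arm holds its last target.

### The job

Tighten the brass clamp screw at the bottom of the deep well on the lens foot: take the T-key with the wide forked foot from the wooden stand, lower it into the well so that its fork straddles the screw's wing, and turn it clockwise (seen from above) until the screw reaches its stop. Leave that key standing upright in the well and let go of it; do not touch the screw with the fingers, and leave the slim key standing in its place.

Things in the scene. Friction and masses are not known exactly. Their poses are not given: they have to be found in the camera images.
- fork_key: Right tool, steel T-key 130 tall (all mm) upright in one of 2 recesses of a wooden stand. Origin: centre of foot's underside, 8 above shelf; z up, x along crossbar (100 long, at z 118). Grip block z 100-130: 34 in x, 18 in y; grip across y. Shank 14. Foot: 45 wide disc, z 20-28, seen from above; below it 2 prongs 20 tall, 30 long in x, 8 thick, with 18 wide slot along x between. 0.19-0.34 kg.
- clamp_screw (a joint): Screw turn in rad: grows clockwise seen from above; 0 to 0.2 (loose) at the start, hard stop (tight) at 0.95. Friction 0.06 N m, stays where left. The fork has 0.37 rad of play each way on the wing: a key set with its slot along the wing must turn 0.37 rad before the screw follows, 1.1 to 1.35 rad in all to reach the stop.
- screw_top (a point): Centre of the top of the screw's brass wing, 28 mm above shelf; z up, x along the wing (40 long, 6 thick, 14 tall), turns with the screw. In a dark steel well of 60 bore, floor 12 above shelf, flared rim 84 above shelf, on a grey plate with a framed glass panel 82 tall, 85 from the well's axis. Key fully down: its origin is 16 below this point, on the axis; its grip clears the rim by 28.
- slim_key: Bystander: steel T-key, 130 mm tall, like the other but with a crossbar only 60 mm long and a small square foot (24 mm wide, 28 mm tall) without a disc; stands in the other recess (54 wide, 12 deep; stand 20 thick), 130 mm from the forked key. Origin: centre of the foot's underside, z up, x along the crossbar.
There are look-alikes about, which are no part of the job. What is shaped like the fork_key but orange is not meant.

How it is judged:
By the outcome, as a careful person would: the job done as asked, in the order asked, and still so for the second after the job is handed in, with the robot touching nothing.
It also fails if it takes over 45 s, if anything falls off the work surface, if the arm or the gripper's body presses on something with over 40 N, if the wrist force passes 120 N, or if a joint passes its speed limit or range.

## Working session

There is one attempt and no reset: what is moved stays moved. The work goes in short steps, Python scripts to look and compute and a tool call to move; the robot and the scene stay as the last step left them, time stands still between calls to the robot, and variables do not carry over. Pictures are saved under pics/ and viewed, and the job is handed in when it is done.

Besides the shell and the picture viewer there is one more tool, called after "Request:" as name([rows], argument=value, ...), one row to a line, values as JSON. arm_command: Moves the arm, as the interface text tells. Its arguments: {"type":"object","properties":{"fingers":{"type":"array"},"dp":{"type":"array"},"roll":{"type":"array"},"newtons":{"type":"number"}},"required":["fingers","dp","roll"]}

```bash
mkdir -p pics; python3 - <<'E'
from station import *
import cv2
for n in("scene","top"):
    im=grab_frame(n); cv2.imwrite(f"pics/{n}0.png",im)
    c=calibration(n); print(n,{k:(v if not hasattr(v,'tolist') else v.tolist()) for k,v in c.items()})
print(get_state())
E
```

```text
scene {'fx': 475.343901598832, 'fy': 475.343901598832, 'cx': 313.3000235385633, 'cy': 195.43147449188308, 'k1': -0.08354536494535038, 'R': [[0.7141017169661918, 0.6998575738303149, 0.016065932225744466], [0.5029657983500847, -0.4969695163445352, -0.7071398062012497], [-0.48691287055899324, 0.5130503641716126, -0.706891208254408]], 't': [-0.4069248775452416, -0.2093661126629671, 1.3407988808065099]}
top {'fx': 476.3100791076631, 'fy': 476.3100791076631, 'cx': 316.34417432886005, 'cy': 192.06781451836054, 'k1': -0.04166700508890583, 'R': [[-0.027382474919040112, -0.9996011040733659, -0.006916126272442469], [-0.9949415080571162, 0.02792248661762051, -0.0964973071443988], [0.09665193020493576, 0.004238806010780931, -0.995309216731797]], 't': [0.095387469164659, 0.5300979221892261, 1.0946067811642912]}
{'t': 0.1, 'q': array([-8.98911112e-01,  3.59316484e-01,  1.11995195e-02, -2.79919693e-04,
       -1.22412778e+00, -2.88109877e-01]), 'qd': array([-0.00073732, -0.00264639,  0.00115505,  0.0009028 , -0.0001552 ,
       -0.00110642]), 'joint_efforts': array([ 3.44274449e-04, -5.84161234e+01,  2.93752027e+01,  7.01552510e+00,
        1.02232632e-02, -5.21449192e-05]), 'eef_pos': array([ 0.2525553 , -0.62551999,  0.2257421 ]), 'ee_rot': array([ 3.14012916e+00, -1.59273203e-04, -2.75791250e+00]), 'force': array([ 0.17516602, -0.06054415,  0.03991492]), 'moment': array([0.0783053 , 0.04781859, 0.03223716]), 'width': 0.08793961668993949}
```

View pics/scene0.png

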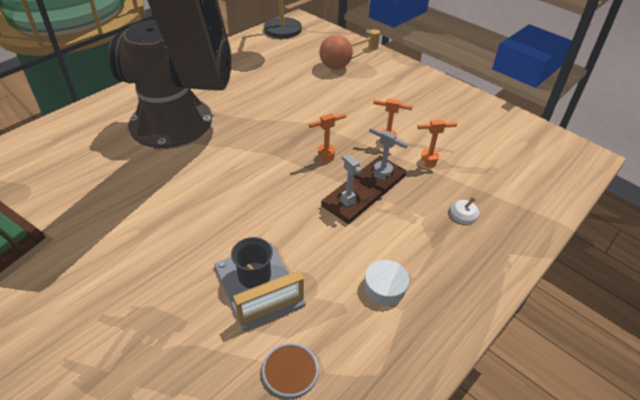

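View pics/top0.png

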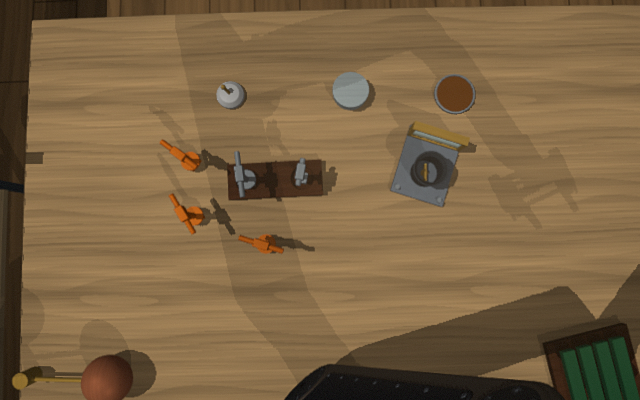

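```bash
ls; python3 -c "
import station;print([n for n in dir(station) if n[0]!='_']); print(getattr(station,'hold_point_z',None))"
```

```text
pics
['Unreachable', 'calibration', 'get_state', 'grab_frame', 'hold_point_z', 'job_done']
0.0188
```

The scene shows a grey key with a long bar at top px (242,172) and a grey short-barred key at (301,172). There are three orange look-alikes at (181,155), (186,213) and (262,243). The well is at (430,170), with the glass panel beyond it at (440,135). By the description, the fork key is the grey long-barred one at (242,172). I'll check it in a crop.

```bash
python3 - <<'E'
import cv2,numpy as np
t=cv2.imread("pics/top0.png");s=cv2.imread("pics/scene0.png")
a=cv2.resize(t[140:215,215:335],(720,450),interpolation=cv2.INTER_CUBIC)
b=cv2.resize(t[115:215,380:480],(590,590),interpolation=cv2.INTER_CUBIC)
c=cv2.resize(s[115:225,310:450],(760,597),interpolation=cv2.INTER_CUBIC)
for n,i in zip("abc",(a,b,c)): cv2.imwrite(f"pics/crop_{n}.png",i)
E
```

```text
(no output)
```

View pics/crop_a.png

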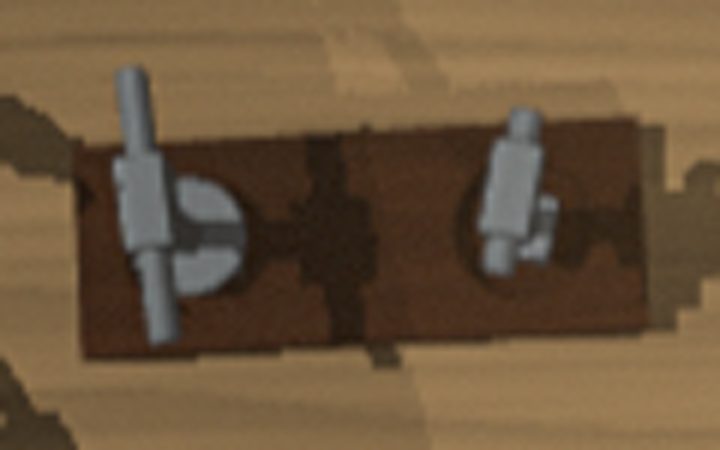

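View pics/crop_b.png

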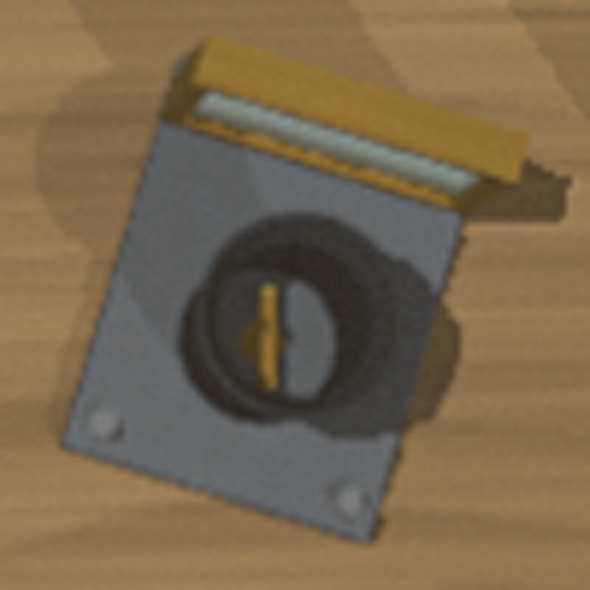

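View pics/crop_c.png

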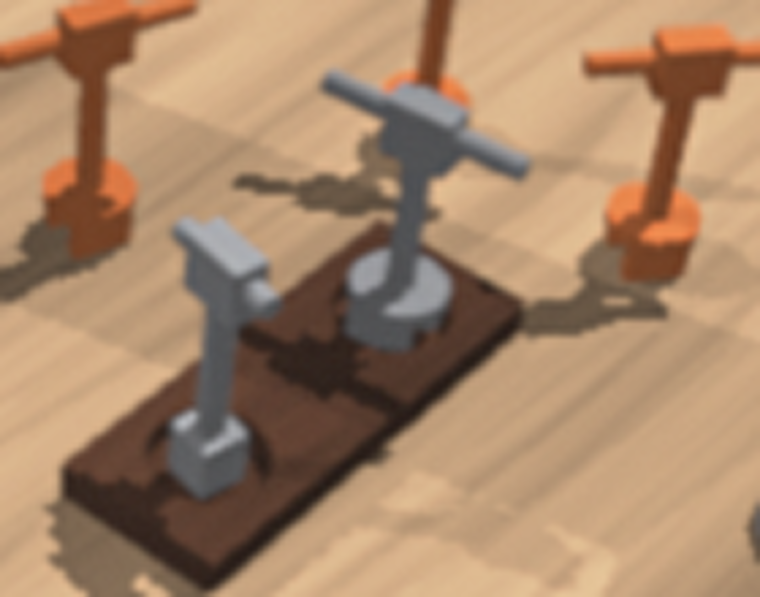

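The crops confirm it: the forked key has the long bar and the disc foot, while the slim one has a small square foot. The wing is visible in the well. Next I'll measure.

```bash
cat > h.py <<'E'
import numpy as np,cv2
from station import *
def ray(n,p):
    c=calibration(n);K=np.array([[c['fx'],0,c['cx']],[0,c['fy'],c['cy']],[0,0,1.]])
    xd=np.array([(p[0]-c['cx'])/c['fx'],(p[1]-c['cy'])/c['fy']]);x=xd.copy()
    for _ in range(20): x=xd/(1+c['k1']*(x@x))
    R=np.array(c['R']);return -R.T@np.array(c['t']),R.T@np.r_[x,1]
def plane(n,p,z):
    o,d=ray(n,p);return o+d*(z-o[2])/d[2]
def proj(n,X):
    c=calibration(n);x=np.array(c['R'])@np.array(X)+np.array(c['t']);x=x[:2]/x[2]
    x=x*(1+c['k1']*(x@x));return np.array([c['fx']*x[0]+c['cx'],c['fy']*x[1]+c['cy']])
def tri(p,q):
    a,d=ray('top',p);b,e=ray('scene',q);d=d/np.linalg.norm(d);e=e/np.linalg.norm(e)
    s=np.linalg.lstsq(np.c_[d,-e],b-a,rcond=None)[0];P=a+s[0]*d;Q=b+s[1]*e
    return (P+Q)/2,np.linalg.norm(P-Q)
E
cat > m1.py <<'E'
from h import *
np.set_printoptions(precision=4,suppress=True)
t=cv2.imread("pics/top0.png");s=cv2.imread("pics/scene0.png")
print('cam',ray('top',(320,200))[0],ray('scene',(320,200))[0])
f=lambda x,y:(215+(x+.5)/6-.5,140+(y+.5)/6-.5)
g=lambda x,y:(310+(x+.5)/5.43-.5,115+(y+.5)/5.43-.5)
w=lambda x,y:(380+(x+.5)/5.9-.5,115+(y+.5)/5.9-.5)
# block top corners, z .138
C=np.array([plane('top',f(*p),.138) for p in[(115,161),(161,152),(173,240),(128,249)]])
print(C,C.mean(0),'sides',np.linalg.norm(C-np.roll(C,-1,0),axis=1))
E_=np.array([plane('top',f(*p),.13) for p in[(130,68),(163,342)]]);d=E_[0]-E_[1]
print('bar',E_,E_.mean(0),np.linalg.norm(d),np.arctan2(d[1],d[0]))
# triangulate block top centre
ct=np.mean([f(*p) for p in[(115,161),(161,152),(173,240),(128,249)]],0)
cs=np.mean([g(*p) for p in[(385,100),(408,86),(468,112),(440,132)]],0)
print('tri',tri(ct,cs))
# wing
hsv=cv2.cvtColor(t,cv2.COLOR_BGR2HSV)
m=np.zeros(t.shape[:2],np.uint8);m[155:190,415:445]=1
mk=((hsv[...,1]>110)&(hsv[...,2]>120)&(m>0)).astype(np.uint8)
ys,xs=np.nonzero(mk);print('wingpx',len(xs),xs.min(),xs.max(),ys.min(),ys.max())
p=np.array([plane('top',(x,y),.028)[:2] for x,y in zip(xs,ys)])
c=p.mean(0);u,sv,v=np.linalg.svd(p-c);a=v[0]*np.sign(v[0][0]);print('wing c',c,'ang',np.arctan2(a[1],a[0]),'len',np.ptp(p@a),np.ptp(p@v[1]))
# rim ellipse outer crop b
for name,L in dict(l=(182,330),t=(300,212)).items(): print(name,plane('top',w(*L),.084))
E
python3 m1.py; python3 - <<'E'
import cv2
t=cv2.imread("pics/top0.png")
hsv=cv2.cvtColor(t,cv2.COLOR_BGR2HSV)
print(hsv[160:184,420:432,2])
E
```

```text
cam [0.4242 0.0759 1.1413] [ 1.0487 -0.5072  0.8063]
[[0.5815 0.2548 0.138 ]
 [0.5843 0.2383 0.138 ]
 [0.5527 0.2344 0.138 ]
 [0.5499 0.2505 0.138 ]] [0.5671 0.2445 0.138 ] sides [0.0167 0.0319 0.0163 0.0319]
bar [[0.6164 0.2505 0.13  ]
 [0.5172 0.2397 0.13  ]] [0.5668 0.2451 0.13  ] 0.09978706381395037 0.10780275452404814
tri (array([0.5677, 0.2452, 0.1349]), np.float64(0.0004279319016002194))
wingpx 14 425 426 164 178
wing c [ 0.5758 -0.1773] ang -0.0710584963631689 len 0.03344903970412716 0.0023681189468204855
l [ 0.5695 -0.1317  0.084 ]
t [ 0.6137 -0.179   0.084 ]
[[ 50  50  51  50  51  48  48  44  48  41  45  45]
 [ 55  58  61  60  57  53  56  53  51  44  47  47]
 [ 59  60  61  57  61  61  57  57  59  64  64  57]
 [ 59  57  58  58  82 112  93  59  66  84  94  81]
 [ 61  57  57  62 114 151 122  64  76  99  97  96]
 [ 58  58  57  60 106 140 115  60  76  96  95  94]
 [ 61  59  56  63 106 139 113  58  74  95  96  95]
 [ 57  56  55  68 107 141 114  61  76  96  96  93]
 [ 60  59  59  71 105 133 114  60  75  96  95  93]
 [ 60  61  66  74  89 117 113  60  76  96  94  93]
 [ 62  69  77  77  90 115 116  66  64  89  96  92]
 [ 64  75  79  79 101 127 117  69  57  76  93  92]
 [ 67  78  76  77 114 141 119  76  68  75  93  95]
 [ 66  77  74  78 114 142 119  80  79  85  92  92]
 [ 64  74  75  78 113 142 119  72  78  94  95  93]
 [ 60  66  70  77 113 142 115  64  76  96  94  92]
 [ 61  60  64  75 115 142 113  59  76  98  94  93]
 [ 57  58  60  70 112 145 117  60  75  93  93  94]
 [ 55  57  59  64  94 132 115  62  76  96  96  95]
 [ 45  53  57  62  74 114 119  64  73  98  96  96]
 [ 55  49  52  55  67  97 102  60  75  97  95  96]
 [ 58  54  48  49  53  60  59  57  67  85  92  91]
 [ 58  60  55  52  46  48  49  48  52  62  65  68]
 [ 51  54  62  61  57  52  51  48  49  52  49  48]]
```

```bash
python3 - <<'E'
from h import *
np.set_printoptions(precision=4,suppress=True)
t=cv2.imread("pics/top0.png");s=cv2.imread("pics/scene0.png")
hsv=cv2.cvtColor(t,cv2.COLOR_BGR2HSV)
b=t.astype(float); W=np.clip(b[...,2]-b[...,0]-15,0,None)
print((b[...,2]-b[...,0])[160:184,420:432].astype(int))
rows=[]
for y in range(164,180):
    x=np.arange(423,428);w=np.clip(W[y,423:428]-10,0,None); rows.append([y,(x*w).sum()/w.sum()])
rows=np.array(rows);k=np.polyfit(rows[:,0],rows[:,1],1);print(k)
P=[plane('top',(np.polyval(k,y),y),.028) for y in (162.7,171.5,180.3)];d=P[0]-P[2];print(P,np.linalg.norm(d),np.arctan2(d[1],d[0]))
a=cv2.resize(t[140:200,400:460],(600,600),interpolation=cv2.INTER_CUBIC)
a=np.clip(a.astype(float)*2.2,0,255).astype(np.uint8);cv2.imwrite("pics/w1.png",a)
a=cv2.resize(s[225:330,205:310],(597,597),interpolation=cv2.INTER_CUBIC)
a=np.clip(a.astype(float)*1.7,0,255).astype(np.uint8);cv2.imwrite("pics/w2.png",a)
E
```

```text
[[10 11  9 10 11  8 12 11 15 13 12 11]
 [ 7  5  4  5  4  4  6  8  9 10 13 13]
 [ 5  5  6  5  6  6  7  5  6  3  1  7]
 [ 6  6  4  6 30 50 37  7  2 -2 -3 -1]
 [ 8  5  6 16 63 90 68 14 -4 -3 -3 -3]
 [ 5  6  8 22 66 90 64 11 -3 -3 -3 -3]
 [ 4  6  5 21 65 88 66 11 -3 -4 -3 -4]
 [ 6  4  4 26 67 89 67 11 -3 -4 -4 -4]
 [ 4  4  9 32 66 83 64 13 -3 -4 -4 -1]
 [ 5  9 22 36 53 71 66 12 -4 -3 -4 -3]
 [10 25 40 45 54 71 71 21  0 -4 -5 -2]
 [14 40 46 49 60 79 74 29  8  0 -5 -1]
 [23 46 42 47 69 89 75 40 18 -1 -2 -4]
 [21 44 44 43 72 89 75 40 20 -3 -4 -1]
 [16 40 46 44 70 88 74 28  5 -3 -3 -4]
 [10 22 32 43 72 92 71 17 -3 -6 -4 -2]
 [ 4  7 15 39 73 92 68 10 -3 -4 -2 -3]
 [ 5  3  8 32 70 92 67 11 -3 -3 -3 -3]
 [ 9  5  7 27 57 82 69 13 -3 -5 -4 -2]
 [10 10 11 27 44 72 70 12 -2 -4 -1 -4]
 [12 10 14 22 34 54 50 12 -2 -3 -3 -2]
 [ 7  8 10 13 17 16 10  6  0 -2 -1 -4]
 [ 8  7  5  9  7 10  9  7  8  5  1  0]
 [10  8  6  6  7  9  9  9 12 11 10  9]]
[ -0.0001 424.9497]
[array([ 0.5949, -0.1779,  0.028 ]), array([ 0.5739, -0.1769,  0.028 ]), array([ 0.553 , -0.1758,  0.028 ])] 0.04192018346731235 -0.05027438973507986
```

View pics/w1.png

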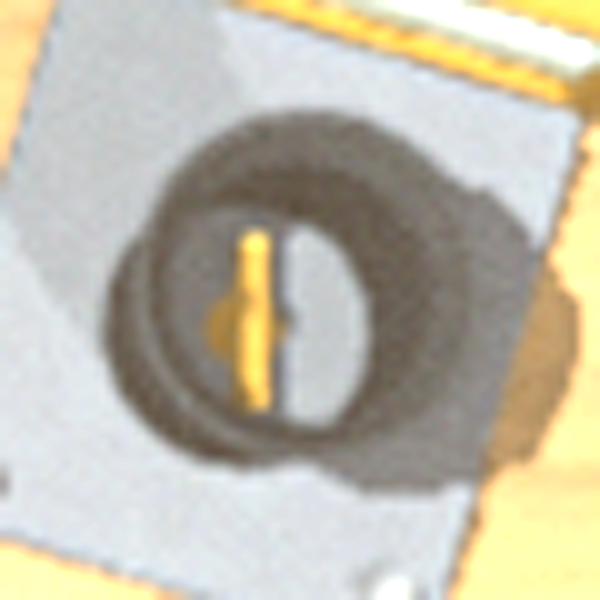

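View pics/w2.png

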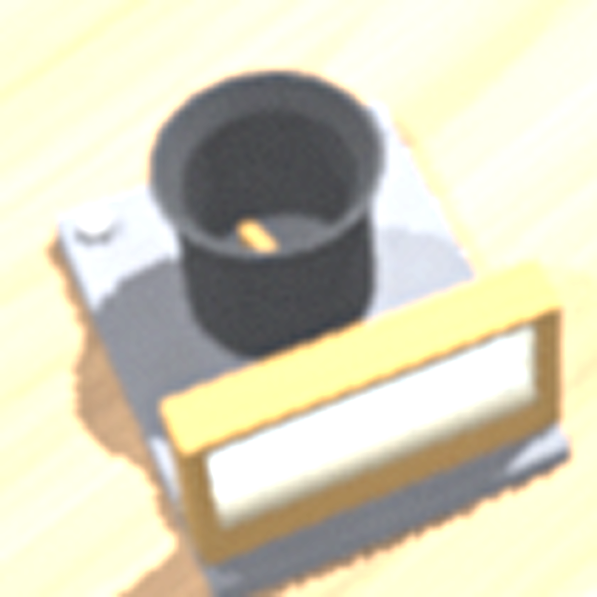

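```bash
python3 - <<'E'
from h import *
np.set_printoptions(precision=4,suppress=True)
w=lambda x,y:(205+(x+.5)/5.686-.5,225+(y+.5)/5.686-.5)
P=np.array([plane('scene',w(*p),.084)[:2] for p in[(150,165),(386,160),(270,70),(185,95),(355,95),(172,222),(375,200),(220,248),(330,243)]])
def circ(P):
    A=np.c_[2*P,np.ones(len(P))];x=np.linalg.lstsq(A,(P**2).sum(1),rcond=None)[0];r=np.sqrt(x[2]+x[:2]@x[:2])
    return x[:2],r,np.hypot(*(P-x[:2]).T)-r
print(circ(P))
f=lambda x,y:(400+(x+.5)/10-.5,140+(y+.5)/10-.5)
P=np.array([plane('top',f(*p),.084)[:2] for p in[(150,270),(158,320),(190,375),(240,415),(300,432),(310,108),(230,130),(170,190),(400,130)]])
print(circ(P))
for n,p in dict(rim=[.574,-.177,.084],base=[.574,-.177,.012],wing=[.574,-.177,.028]).items(): print(n,proj('top',p),proj('scene',p))
# wing centre via scene crop(visible part) ; panel edges
for q in[(162,412),(190,455),(562,310),(530,262)]: print(plane('scene',w(*q),.082+.0))
E
```

```text
(array([ 0.577 , -0.1777]), np.float64(0.04011513617954537), array([-0.0003, -0.0004, -0.0007,  0.0016, -0.0006, -0.0003,  0.0004,
       -0.0011,  0.0014]))
(array([ 0.5771, -0.1786]), np.float64(0.03715292320717795), array([ 0.0001,  0.0003,  0.0001,  0.0001, -0.0004, -0.0003, -0.0003,
       -0.    ,  0.0004]))
rim [430.48   167.9733] [251.0891 251.5774]
base [423.5313 172.3873] [253.8689 273.6214]
wing [424.9993 171.4549] [253.2755 268.9327]
[ 0.6285 -0.2657  0.082 ]
[ 0.6468 -0.2694  0.082 ]
[ 0.6892 -0.1496  0.082 ]
[ 0.6683 -0.1436  0.082 ]
```

Request:
arm_command([
  [0.016,0.043,0.005],
  [0.016,0.043,0.005],
  [0.016,0.043,0.005],
  [0.016,0.043,0.005],
  [0.016,0.043,0.005],
  [0.016,0.043,0.005],
  [0.016,0.043,0],
  [0.016,0.043,0],
], fingers=[-1,-1,-1,-1,-1,-1,-1,-1], roll=[0.14,0.14,0.14,0.14,0.14,0.14,0.14,0.14])

```text
t: 0.9
eef_pos: [0.3789, -0.2723, 0.2502]
ee_rot: [3.131, -0.001, -1.605]
force: [1.5, -0.2, 1.1]
width: 0.0878
```

```bash
python3 -c "
from station import *
s=get_state();print(s['t'],s['q'].round(3),s['eef_pos'].round(4),s['ee_rot'].round(4))"
```

```text
0.9 [-0.197 -0.003 -0.385  0.003 -1.199  0.162] [ 0.3789 -0.2723  0.2502] [ 3.1314e+00 -1.0000e-03 -1.6050e+00]
```

Request:
arm_command([
  [0.016,0.043,0],
  [0.016,0.043,0],
  [0.016,0.043,0],
  [0.016,0.043,0],
  [0.016,0.043,0],
  [0.016,0.043,0],
  [0.016,0.043,0],
  [0.016,0.043,0],
], fingers=[-1,-1,-1,-1,-1,-1,-1,-1], roll=[0.145,0.145,0.145,0.145,0.145,0.145,0.145,0.145])

```text
t: 1.7
eef_pos: [0.5071, 0.0875, 0.2508]
ee_rot: [3.134, -0.001, -0.404]
force: [0.9, -0.6, 1.0]
width: 0.0877
```

Request:
arm_command([
  [0.014,0.04,0],
  [0.014,0.04,0],
  [0.014,0.04,0],
  [0.014,0.04,0],
  [0,0,0],
], fingers=[-1,-1,-1,-1,-1], roll=[0.14,0.14,0.14,0.1,0])

```text
t: 2.2
eef_pos: [0.5642, 0.2594, 0.248]
ee_rot: [3.133, 0.002, 0.148]
force: [-1.2, -0.4, -1.1]
width: 0.0877
```

```bash
python3 -c "
from station import *
s=get_state();print(s['t'],s['q'].round(3),s['eef_pos'].round(4),s['ee_rot'].round(4))"
```

```text
2.2 [ 0.749  0.26  -0.081  0.007 -1.235  0.968] [0.5642 0.2594 0.248 ] [3.1328e+00 1.6000e-03 1.4810e-01]
```

Request:
arm_command([
  [0.003,-0.0145,0],
  [0,0,-0.03],
  [0,0,-0.03],
  [0,0,0],
], fingers=[-1,-1,-1,-1], roll=[-0.038,0,0,0])

```text
t: 2.6
eef_pos: [0.5666, 0.2424, 0.1856]
ee_rot: [3.132, 0.003, 0.103]
force: [-0.3, -0.6, 0.1]
width: 0.0877
```

```bash
python3 -c "
from h import *
s=get_state();print(s['t'],s['q'].round(3),s['eef_pos'].round(4),s['ee_rot'].round(4))
im=grab_frame('top');s=grab_frame('scene')
a=cv2.resize(im[110:240,170:330],(640,520),interpolation=cv2.INTER_CUBIC);cv2.imwrite('pics/a1.png',a)
a=cv2.resize(s[80:230,290:470],(700,583),interpolation=cv2.INTER_CUBIC);cv2.imwrite('pics/a2.png',a)"
```

```text
2.6 [ 0.725  0.295 -0.179  0.007 -1.104  0.946] [0.5666 0.2424 0.1856] [3.1319 0.0032 0.1033]
```

View pics/a2.png

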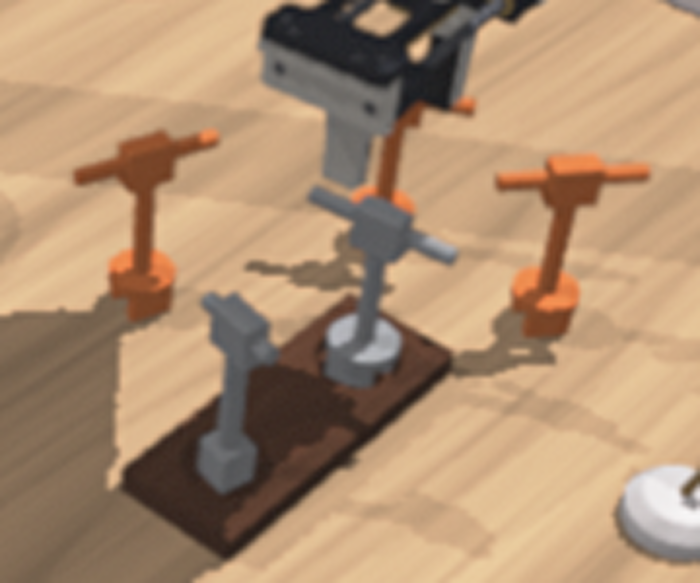

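The scene crop shows the gripper above the grey fork key, its near finger at (345,150), and the slim key at (235,340) well clear. I'll go down now.

Request:
arm_command([
  [0,0.0022,-0.03],
  [0,0,-0.03],
  [0,0,-0.02],
  [0,0,0],
], fingers=[-1,-1,-1,-1], roll=[0.005,0,0,0])

```text
t: 3.1
eef_pos: [0.5736, 0.2465, 0.1178]
ee_rot: [3.14, -0.015, 0.107]
force: [-0.0, 0.3, 1.4]
width: 0.0874
```

Request:
arm_command([
  [-0.006,-0.0018,-0.011],
  [0,0,0],
], fingers=[-1,-1], roll=[0,0])

```text
t: 3.3
eef_pos: [0.569, 0.245, 0.1098]
ee_rot: [-3.141, -0.019, 0.106]
force: [0.3, 0.9, 0.0]
width: 0.0875
```

Request:
arm_command([
  [-0.002,0,-0.005],
  [0,0,0],
  [0,0,0],
  [0,0,0],
  [0,0,0],
  [0,0,0],
  [0,0,0],
], fingers=[-1,1,1,1,1,1,1], roll=[0,0,0,0,0,0,0], newtons=30)

```text
t: 4.0
eef_pos: [0.5687, 0.2464, 0.1088]
ee_rot: [-3.138, -0.025, 0.107]
force: [0.5, 0.5, -0.1]
width: 0.045
```

Request:
arm_command([
  [0,0,0],
  [0,0,0],
  [0,0,0],
  [0,0,0],
  [0,0,0],
  [0,0,0],
], fingers=[1,1,1,1,1,1], roll=[0,0,0,0,0,0])

```text
t: 4.6
eef_pos: [0.5687, 0.2464, 0.1086]
ee_rot: [-3.139, -0.025, 0.107]
force: [0.4, 1.3, -0.1]
width: 0.0178
```

```bash
python3 -c "
from h import *
s=get_state();print(s)
s=grab_frame('scene')
a=cv2.resize(s[80:230,290:470],(700,583),interpolation=cv2.INTER_CUBIC);cv2.imwrite('pics/a3.png',a)"
```

```text
{'t': 4.6, 'q': array([ 0.73119545,  0.35252646, -0.29388905,  0.01538192, -0.90253773,
        0.93701236]), 'qd': array([ 9.52416553e-05,  1.13653966e-03, -4.12094669e-04,  5.68480424e-04,
        1.06593606e-03, -2.00575029e-03]), 'joint_efforts': array([-1.87742425e-02, -5.35006356e+01,  2.51088738e+01,  5.89308769e+00,
        2.05546324e-01, -2.25400618e-03]), 'eef_pos': array([0.56868118, 0.24638226, 0.10859608]), 'ee_rot': array([-3.13858557, -0.02482606,  0.10677335]), 'force': array([ 0.42580057,  1.30292724, -0.08200959]), 'moment': array([-0.18983721,  0.23424726,  0.01210225]), 'width': 0.01776771716109736}
```

View pics/a3.png

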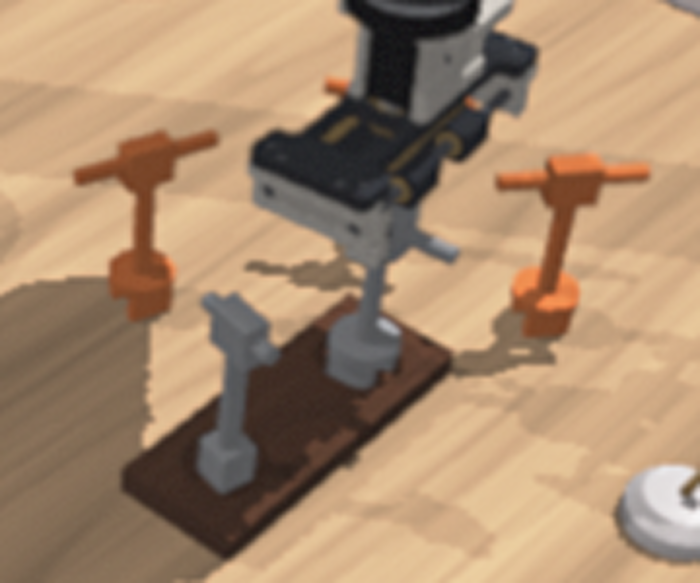

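The crop shows both fingers closed on the grip block and a width of 17.8 mm against the 18 mm expected, so the key is held. Lifting it.

Request:
arm_command([
  [0,0,0.01],
  [0,0,0.02],
  [0,0,0.02],
  [0,0,0.025],
  [0,0,0.025],
  [0,0,0.025],
  [0,0,0.025],
  [0,0,0],
], fingers=[1,1,1,1,1,1,1,1], roll=[0,0,0,0,0,0,0,0], newtons=45)

```text
t: 5.45
eef_pos: [0.5643, 0.2438, 0.2638]
ee_rot: [3.142, -0.016, 0.105]
force: [1.5, 0.8, -2.1]
width: 0.018
```

```bash
python3 -c "
from h import *
s=get_state();print(s['eef_pos'],s['ee_rot'],s['force'],s['moment'],s['width'],s['q'])
s=grab_frame('scene')
cv2.imwrite('pics/a4.png',s)"
```

```text
[0.56432055 0.24377269 0.26379061] [ 3.14151724 -0.01617647  0.10526575] [ 1.47009294  0.75007323 -2.11761416] [-0.0348775   0.08673206 -0.00112871] 0.018043059228691614 [ 0.73123682  0.22949083 -0.08789642  0.01008394 -1.24035915  0.94161505]
```

View pics/a4.png

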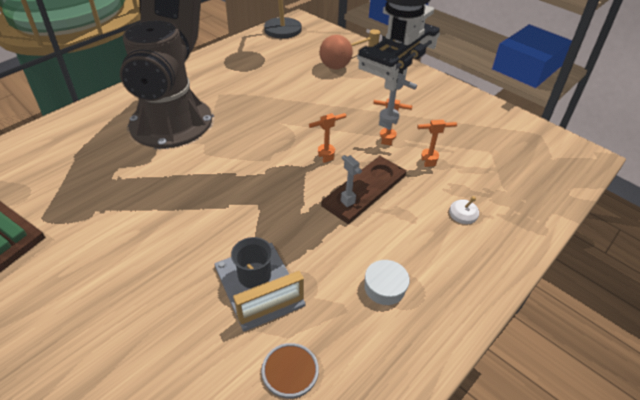

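The scene shows the key lifted at (390,110), its recess empty at (381,171), and the slim key still standing at (349,180). I'll carry it over to the well.

Request:
arm_command([
  [0,0,0.02],
  [0.001,-0.02,0.005],
  [0.001,-0.03,0],
  [0.001,-0.04,0],
  [0.001,-0.04,0],
  [0.001,-0.04,0],
  [0.001,-0.04,0],
  [0.001,-0.04,0],
], fingers=[1,1,1,1,1,1,1,1], roll=[0,0,-0.02,-0.02,-0.02,-0.02,-0.02,-0.02])

```text
t: 6.3
eef_pos: [0.5621, -0.0143, 0.275]
ee_rot: [3.138, 0.005, -0.014]
force: [0.9, -0.8, -2.6]
width: 0.0178
```

Request:
arm_command([
  [0.001,-0.04,0],
  [0.001,-0.04,0],
  [0.001,-0.03,0],
  [0.001,-0.02,0],
  [0,0,0],
  [0,0,0],
], fingers=[1,1,1,1,1,1], roll=[0,0,0,0,0,0])

```text
t: 6.9
eef_pos: [0.5576, -0.1566, 0.2655]
ee_rot: [3.139, 0.021, -0.023]
force: [0.6, 0.7, -3.5]
width: 0.0176
```

Request:
arm_command([
  [0.012,-0.012,0],
  [0.007,-0.008,0],
  [0,0,0],
], fingers=[1,1,1], roll=[-0.01,0,0])

```text
t: 7.2
eef_pos: [0.5767, -0.1761, 0.2639]
ee_rot: [3.14, 0.024, -0.032]
force: [-0.8, 0.3, -2.4]
width: 0.0178
```

Request:
arm_command([
  [0,0,-0.03],
  [0,0,-0.02],
  [0,0,0],
], fingers=[1,1,1], roll=[0,0,0])

```text
t: 7.5
eef_pos: [0.5776, -0.175, 0.2127]
ee_rot: [3.14, 0.022, -0.03]
force: [-1.0, -0.4, -3.2]
width: 0.0177
```

```bash
python3 -c "
from h import *
s=get_state();print(s['eef_pos'],s['ee_rot'],s['force'],s['q'])
s=grab_frame('scene');t=grab_frame('top')
cv2.imwrite('pics/a5.png',cv2.resize(s[140:340,170:340],(510,600),interpolation=cv2.INTER_CUBIC))
cv2.imwrite('pics/a6.png',t)"
```

```text
[ 0.57763395 -0.17495758  0.21272948] [ 3.14040345  0.02242806 -0.03043607] [-1.03065035 -0.42636885 -3.16196057] [ 2.91930357e-02  2.64628702e-01 -1.54702508e-01 -1.61954137e-04
 -1.17392419e+00  1.51124484e+00]
```

View pics/a5.png

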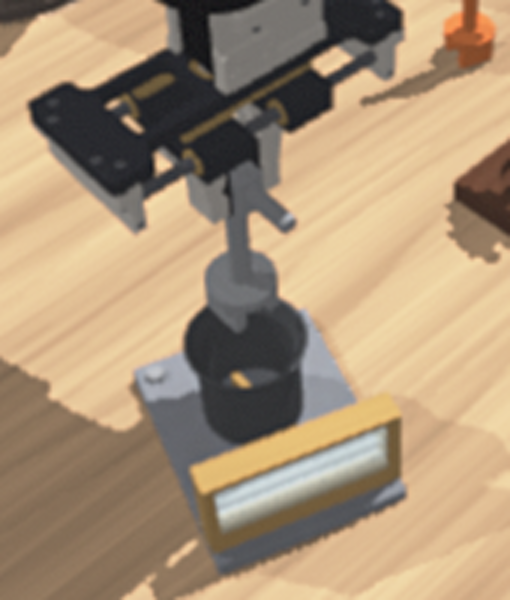

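View pics/a6.png

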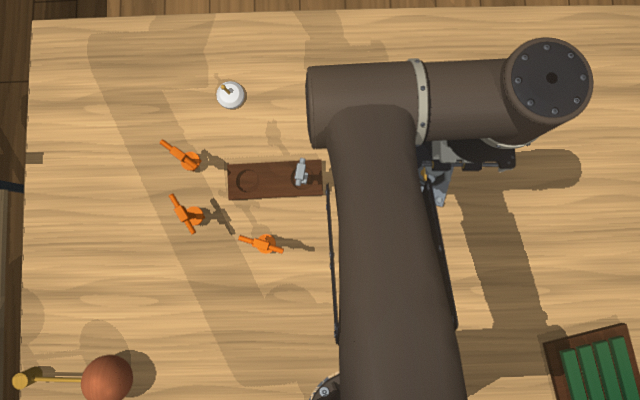

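```bash
python3 -c "
from h import *
f=lambda p:((p[0]-170+.5)*3-.5,(p[1]-140+.5)*3-.5)
for dx in (-.005,0,.005):
  for z in(.112,.132,.140): print(dx,z,f(proj('scene',[.577+dx,-.176,z])))
import numpy as np
for dx in(-.005,0):
  P=np.array([f(proj('scene',[.577+dx+.0225*np.cos(a),-.176+.0225*np.sin(a),z])) for a in np.linspace(0,6.28,60) for z in(.132,.140)]);print(dx,P.min(0),P.max(0))
g=lambda x,y:(170+(x+.5)/3-.5,140+(y+.5)/3-.5)
print(plane('scene',g(241,277),.140))
"
python3 - <<'E'
import cv2
a=cv2.imread('pics/a5.png')[230:360,170:310]
import numpy as np
cv2.imwrite('pics/a7.png',cv2.resize(np.clip(a*1.3,0,255).astype('uint8'),(630,585)))
E
```

```text
-0.005 0.112 (np.float64(239.93585025726546), np.float64(305.2932578156225))
-0.005 0.132 (np.float64(237.34913082985878), np.float64(284.6343461959707))
-0.005 0.14 (np.float64(236.29273743762695), np.float64(276.18018559539695))
0 0.112 (np.float64(245.11357516347186), np.float64(309.6933425523499))
0 0.132 (np.float64(242.6024347945401), np.float64(289.04924484746545))
0 0.14 (np.float64(241.5768298989949), np.float64(280.60046335391974))
0.005 0.112 (np.float64(250.3206996528686), np.float64(314.1172539282316))
0.005 0.132 (np.float64(247.88614945260048), np.float64(293.48859976908255))
0.005 0.14 (np.float64(246.8917510605103), np.float64(285.0454531900214))
-0.005 [199.47190459 248.78946883] [273.85345609 312.97161408]
0 [204.65810034 253.05587533] [279.20596293 317.54631147]
[ 0.57453614 -0.17437394  0.14      ]
```

View pics/a7.png

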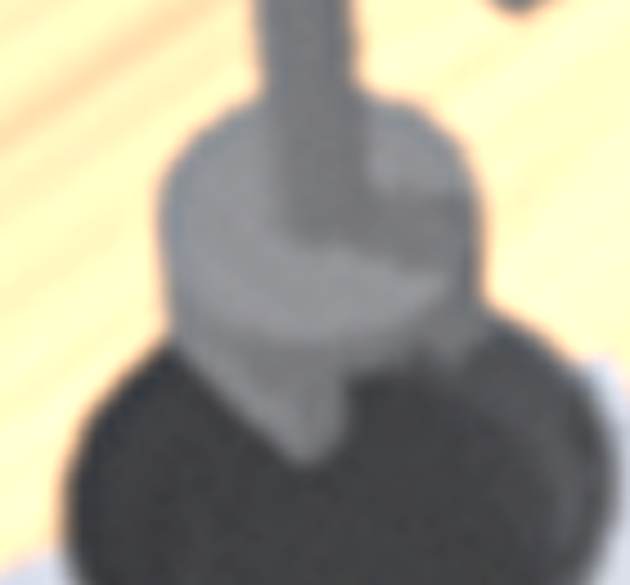

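The foot's disc spans columns 205–277 in the crop, which puts it at about (0.575, -0.1755). That is within 3 mm of the well axis (0.576, -0.178), against 7.5 mm of play. I'll lower in stages and watch the force.

Request:
arm_command([
  [0.001,-0.0025,-0.015],
  [0,0,-0.015],
  [0,0,-0.015],
  [0,0,0],
], fingers=[1,1,1,1], roll=[0,0,0,0])

```text
t: 8.0
eef_pos: [0.5825, -0.1778, 0.1717]
ee_rot: [3.139, 0.012, -0.029]
force: [-0.7, -0.8, -4.1]
width: 0.0175
```

Request:
arm_command([
  [-0.003,0,-0.01],
  [-0.001,0,-0.012],
  [-0.001,0,-0.012],
  [0,0,0],
], fingers=[1,1,1,1], roll=[0,0,0,0])

```text
t: 8.4
eef_pos: [0.578, -0.178, 0.1367]
ee_rot: [3.139, 0.009, -0.028]
force: [0.6, 0.4, -4.3]
width: 0.0179
```

Request:
arm_command([
  [0,0,-0.007],
  [-0.001,0,-0.006],
  [-0.001,0,-0.006],
  [0,0,0],
], fingers=[1,1,1,1], roll=[0,0,0,0])

```text
t: 8.8
eef_pos: [0.5763, -0.1781, 0.1164]
ee_rot: [3.139, 0.008, -0.028]
force: [-0.4, -1.0, -4.6]
width: 0.0174
```

Request:
arm_command([
  [0,0,-0.004],
  [0,0,-0.003],
  [0,0,0],
], fingers=[1,1,1], roll=[0,0,0])

```text
t: 9.1
eef_pos: [0.5788, -0.1788, 0.1136]
ee_rot: [3.137, 0.002, -0.026]
force: [0.1, 1.4, -3.2]
width: 0.0173
```

The key is down: z gives an origin about 13 mm above the shelf with no contact force, so the fork straddles the wing. Turning clockwise now.

Request:
arm_command([
  [-0.002,0,0],
  [0,0,0],
  [0,0,0],
  [0,0,0],
  [0,0,0],
  [0,0,0],
], fingers=[1,1,1,1,1,1], roll=[-0.08,-0.08,-0.08,-0.08,-0.08,0], newtons=55)

```text
t: 9.7
eef_pos: [0.5777, -0.1795, 0.1141]
ee_rot: [3.136, -0.001, -0.441]
force: [-1.0, -0.7, -3.8]
width: 0.0177
```

```bash
python3 -c "
from h import *
s=get_state();print(s['eef_pos'],s['ee_rot'],s['force'],s['moment'],s['q'][5])"
```

```text
[ 0.57766822 -0.17949985  0.11413343] [ 3.13625295e+00 -5.98977403e-04 -4.40736246e-01] [-0.95554722 -0.69970305 -3.82305306] [-0.3704639   0.13176239  0.0321759 ] 1.1016715870862215
```

Request:
arm_command([
  [0,0,-0.001],
  [0,0,0],
  [0,0,0],
  [0,0,0],
  [0,0,0],
  [0,0,0],
], fingers=[1,1,1,1,1,1], roll=[-0.08,-0.08,-0.08,-0.08,-0.08,0])

```text
t: 10.3
eef_pos: [0.5775, -0.1804, 0.1133]
ee_rot: [3.135, -0.001, -0.84]
force: [-0.6, -0.9, -2.8]
width: 0.0177
```

```bash
python3 -c "
from h import *
s=get_state();print(s['eef_pos'],s['ee_rot'],s['force'],s['moment'],s['q'][5])"
```

```text
[ 0.57751894 -0.18041913  0.11326843] [ 3.13502482e+00 -1.10348717e-03 -8.40016670e-01] [-0.62349657 -0.87154675 -2.7781839 ] [-0.16748537  0.10891046  0.03695564] 0.7038968314864099
```

Request:
arm_command([
  [0,0.001,0],
  [0,0,0],
  [0,0,0],
  [0,0,0],
], fingers=[1,1,1,1], roll=[-0.08,-0.08,-0.08,0])

```text
t: 10.7
eef_pos: [0.5772, -0.1805, 0.1132]
ee_rot: [3.134, -0.002, -1.071]
force: [-1.2, -0.3, -1.5]
width: 0.0178
```

```bash
python3 -c "
from h import *
s=get_state();print(s['eef_pos'],s['ee_rot'],s['force'],s['moment'],s['q'][5])"
```

```text
[ 0.57724829 -0.18050654  0.11324678] [ 3.13357153e+00 -1.95508054e-03 -1.07124475e+00] [-1.20958458 -0.2932349  -1.52679594] [-0.09827066  0.14022646  0.04874257] 0.47239037087270447
```

Request:
arm_command([
  [0,0.001,0],
  [0,0,0],
  [0,0,0],
], fingers=[1,1,1], roll=[-0.06,-0.06,0])

```text
t: 11.0
eef_pos: [0.5771, -0.1804, 0.1133]
ee_rot: [3.133, -0.003, -1.179]
force: [-0.5, -1.1, -3.4]
width: 0.0176
```

```bash
python3 -c "
from h import *
s=get_state();print(s['eef_pos'],s['ee_rot'],s['force'],s['moment'],s['q'][5])"
```

```text
[ 0.57710112 -0.18035337  0.11330871] [ 3.13270980e+00 -2.88871875e-03 -1.17928288e+00] [-0.54420071 -1.08472175 -3.41388163] [-0.47044023  0.07272854 -0.01665455] 0.3634221853140512
```

Request:
arm_command([
  [0,0.001,0],
  [0,0,0],
  [0,0,0],
], fingers=[1,1,1], roll=[-0.05,-0.05,0])

```text
t: 11.3
eef_pos: [0.5768, -0.1804, 0.1133]
ee_rot: [3.131, -0.004, -1.265]
force: [-0.4, -2.1, -2.2]
width: 0.0175
```

```bash
python3 -c "
from h import *
s=get_state();print(s['eef_pos'],s['ee_rot'],s['force'],s['moment'],s['q'][5])"
```

```text
[ 0.57677055 -0.18044666  0.11332427] [ 3.13112641 -0.00429837 -1.26491363] [-0.43855148 -2.11202366 -2.22670191] [-0.70837956  0.15328765  0.55225164] 0.2763447910826052
```

Request:
arm_command([
  [0,0,0],
  [0,0,0],
  [0,0,0],
], fingers=[1,1,1], roll=[-0.04,-0.04,-0.02])

```text
t: 11.6
eef_pos: [0.5768, -0.1802, 0.1134]
ee_rot: [3.131, -0.005, -1.348]
force: [-0.8, -2.3, -3.3]
width: 0.0181
```

```bash
python3 -c "
from h import *
s=get_state();print(s['eef_pos'],s['ee_rot'],s['force'],s['moment'],s['q'][5],s['joint_efforts'])"
```

```text
[ 0.57682711 -0.18019245  0.11336654] [ 3.1305298  -0.00481678 -1.34836556] [-0.77340891 -2.28925568 -3.32548235] [-0.87864084  0.28147298  1.58724568] 0.19265449509976754 [ -0.66981331 -54.70547676  26.78270638   5.0708887    0.28402786
  -1.6100334 ]
```

Moment z jumped to 1.6 N m at yaw -1.35, within the predicted stop range, so the screw is at its stop. I'll relieve the torque, then set the key down and release.

Request:
arm_command([
  [0,0,0],
  [0,0,-0.001],
  [0,0,0],
], fingers=[1,1,1], roll=[0.06,0.06,0], newtons=20)

```text
t: 11.9
eef_pos: [0.5773, -0.1795, 0.1129]
ee_rot: [3.132, -0.004, -1.217]
force: [-0.5, -0.4, -3.7]
width: 0.0178
```

```bash
python3 -c "
from h import *
s=get_state();print(s['eef_pos'],s['ee_rot'],s['force'],s['moment'],s['q'][5])"
```

```text
[ 0.57729218 -0.17949135  0.11287374] [ 3.13207198 -0.00419686 -1.21679875] [-0.48631542 -0.37097038 -3.66202856] [-0.60437973  0.43098304  0.05600398] 0.3227910821769011
```

Request:
arm_command([
  [0,0,0],
  [0,0,0],
  [0,0,0],
  [0,0,0],
  [0,0,0],
  [0,0,0],
  [0,0,0],
], fingers=[-0.2,-0.2,-0.2,-0.2,-0.2,-0.2,-0.2], roll=[0,0,0,0,0,0,0])

```text
t: 12.6
eef_pos: [0.5792, -0.1789, 0.1142]
ee_rot: [3.137, -0.005, -1.218]
force: [0.2, -0.0, 0.2]
width: 0.0523
```

```bash
python3 -c "
from h import *
s=get_state();print(s['eef_pos'],s['ee_rot'],s['force'],s['moment'],s['width'])
s=grab_frame('scene')
cv2.imwrite('pics/b1.png',cv2.resize(s[140:340,170:340],(510,600),interpolation=cv2.INTER_CUBIC))"
```

```text
[ 0.57921589 -0.17891968  0.11419605] [ 3.13654245 -0.00492703 -1.21805307] [ 0.16839475 -0.02068981  0.23816572] [-0.02818907  0.1475414  -0.03651545] 0.052303689946214094
```

View pics/b1.png

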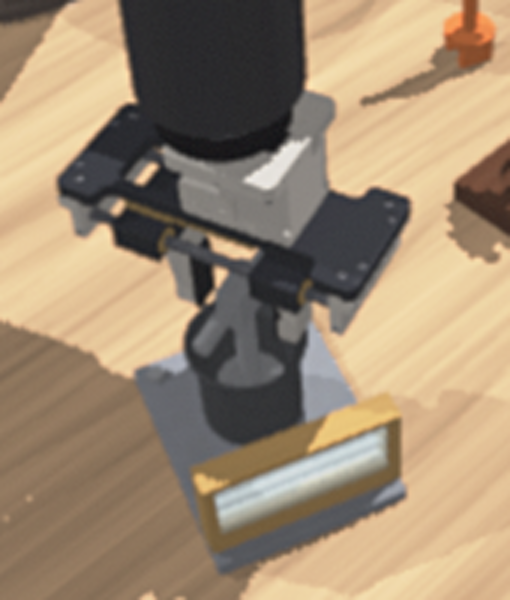

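The crop shows the key standing in the well at (245,330) and the fingers open clear of its grip block. Going up.

Request:
arm_command([
  [0,0,0.015],
  [0,0,0.02],
  [0,0,0.025],
  [0,0,0.03],
  [0,0,0.03],
], fingers=[-0.4,-0.4,-0.4,-0.4,-0.4], roll=[0,0,0,0,0])

```text
t: 13.15
eef_pos: [0.5753, -0.1786, 0.2324]
ee_rot: [3.126, -0.0, -1.219]
force: [0.3, -0.1, -0.3]
width: 0.0611
```

Request:
arm_command([
  [-0.01,-0.03,0.02],
  [-0.02,-0.04,0],
  [-0.02,-0.04,0],
  [-0.02,-0.04,0],
  [-0.02,-0.04,0],
  [-0.02,-0.04,0],
  [-0.02,-0.04,0],
  [-0.02,-0.04,0],
], fingers=[-0.4,-0.4,-0.4,-0.4,-0.4,-0.4,-0.4,-0.4], roll=[0,0,0,0,0,0,0,0])

```text
t: 13.95
eef_pos: [0.4242, -0.4947, 0.2607]
ee_rot: [3.137, -0.007, -1.208]
force: [0.2, -0.4, 0.5]
width: 0.0613
```

```bash
python3 -c "
from h import *
s=get_state();print(s['t'],s['eef_pos'],s['force'])
s=grab_frame('scene');t=grab_frame('top')
cv2.imwrite('pics/c1.png',s);cv2.imwrite('pics/c2.png',t)
cv2.imwrite('pics/c3.png',cv2.resize(t[115:215,380:480],(590,590),interpolation=cv2.INTER_CUBIC))
cv2.imwrite('pics/c4.png',cv2.resize(s[180:330,190:310],(480,600),interpolation=cv2.INTER_CUBIC))"
```

```text
13.95 [ 0.42416991 -0.49471407  0.26072085] [ 0.21827772 -0.44802208  0.50129868]
```

View pics/c1.png

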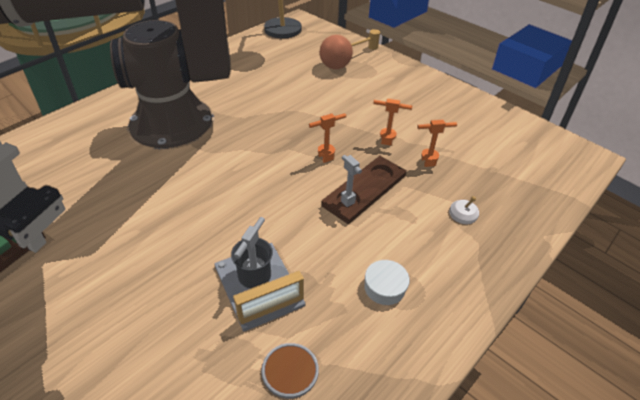

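View pics/c3.png

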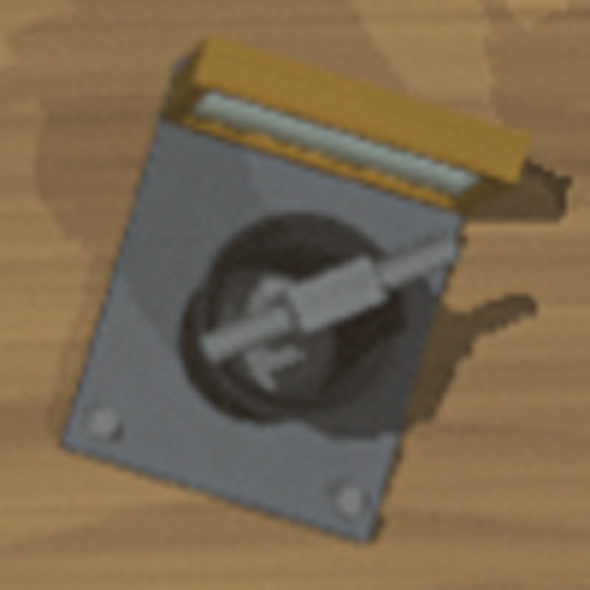

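View pics/c4.png

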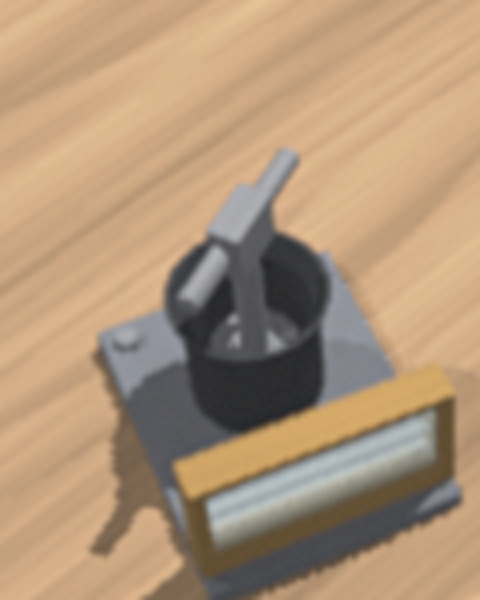

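The pictures show the key standing in the well at scene (253,245) and the slim key in its recess at (349,180). The plate and glass panel have not moved. I'll check the key's yaw, tilt and height.

```bash
python3 -c "
from h import *
w=lambda x,y:(380+(x+.5)/5.9-.5,115+(y+.5)/5.9-.5)
c=lambda x,y:(190+(x+.5)/4-.5,180+(y+.5)/4-.5)
A,B=plane('top',w(210,350),.133),plane('top',w(452,243),.133);d=B-A
print(A,B,(A+B)/2,np.linalg.norm(d),np.arctan2(d[1],d[0]))
bt=np.mean([w(287,296),w(373,258),w(388,294),w(302,333)],0);print('block',plane('top',bt,.142))
bs=np.mean([c(210,233),c(242,186),c(272,197),c(240,245)],0);print(tri(bt,bs))
"
```

```text
[ 0.5551756  -0.13185988  0.133     ] [ 0.59197343 -0.22203666  0.133     ] [ 0.57357451 -0.17694827  0.133     ] 0.09739574233542286 -1.1833583065750364
block [ 0.57257976 -0.17692151  0.142     ]
(array([ 0.57424564, -0.17677144,  0.13770083]), np.float64(0.0032028143262222584))
```

```bash
python3 -c "
from station import *
print(job_done())"
```

```text
the job is handed in; nothing more can be done
None
```

I tightened the clamp screw with the forked key. The key now stands upright in the well, released, and the job is handed in at about 14 s of the 45 s allowed. I took the grey long-barred key from the stand and lowered it over the wing with no contact force. Then I turned it clockwise until it met a hard stop, backed it off about 0.13 rad to relieve the torque, and let go.

**Stop reached:** the turning moment stayed within about 0.05 N m until near the end. It then rose to 0.55 and 1.6 N m at tool yaw -1.26 to -1.35, inside or close to the -1.16 to -1.36 predicted from the wing's measured angle. The screw's own angle could not be seen under the key, so this rests on the torque and the angle.

**Final pictures:**
- The key is upright and fully seated, within about 3 mm of the well axis.
- The slim key still stands in its recess, and the plate and glass panel have not moved.
- The wrist force stayed within about 5 N in every reading I took, and the robot was clear of everything at hand-in.

**Disagreement between checks:** in the last two-view check the rays for the block top missed each other by 3.2 mm. They gave a height of 138 mm against the expected 142 mm, which I put down to blurred corner picks.

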